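# Set a plate in the bench length gauge

## Robot

A 6-joint arm with a two-finger parallel gripper is mounted at the origin on the work surface. World frame = base frame: x ahead of the robot, y to its left, z up, the work surface at z = 0. Lengths are in m, angles in rad, forces in N, time in s.
With the tool pointing down it reaches from about 0.35 to 0.975 m from the base axis. Payload 4.9 kg.
Tool frame: the origin (TCP) lies at the very end of the fingers, on their centre line; the grasp point (between the pads) lies 19 mm behind it; z points along the fingers, y is the line along which they close (so a half turn about z gives the same grasp; the last joint's range is limited). The gripper opens to 85 mm and grips with 20 to 120 N. Pads are 22 mm wide; open, the fingers measure 114 mm over their backs; the gripper's body (76 mm by 85 mm) begins 54 mm behind the grasp point. The pads swing forward as they close: fully open they stand 13 mm farther back than shut.
Start: joints at [-1.322, 0.053, 1.613, -0, 1.476, -0.119], TCP at [0.225, -0.583, 0.231] pointing down, gripper open.
Joint ranges: [-3.01, 3.01], [-1.01, 2.22], [0.06, 2.58], [-1.02, 4.17], [0.09, 2.62], [-3.14, 3.14]. Speed limits (rad/s): [2.57, 2.57, 3.14, 3.14, 3.14, 3.14].

## Interface

Orientations are given as a unit quaternion [w, x, y, z].
In Python, from plant import monitor, vision, manip gives the robot as it stands. The module is installed in compiled form; this text tells all that it offers.
- The arm moves only by the tool arm_command, never from a script. Its argument "rows" is a list of rows, each a list of 3 entries, a list of its own where there are three numbers: the finger opening in mm, from 0 to 85.4, then the shift along the world's x, y, z in units of 30 cm (1.0 is 30 cm), then the turn, a rotation vector about the world's x, y, z in units of pi/2 rad (1.0 is pi/2 rad). In form: [[claw, [x, y, z], [wx, wy, wz]], ...]. A call has 1 to 12 rows; each row is the pose to reach, as a shift and turn from the pose commanded when the call began; what a row does not reach only later rows make up. A row lasts 1/12 s, in which the tool goes at most 41.7 mm and 7.16 degrees, less where a joint would pass 70% of its speed; a pose out of reach is approached as far as the arm can. A call with a number of a shift or a turn outside -1 to 1 is refused whole. A call with a gripper value outside its range is refused whole. The fingers move at their own pace and stop on an object; the grip force is fixed at half the most. Time passes only in rows, so rows that repeat a pose let the fingers close. It gives the time, the measured TCP pose, the force, the opening and the grip force at its end, in the units of the state.
- monitor.state(): the state, without advancing time (a new reading comes with each control period).
- vision.grab_frame(name): name is "scene" or "top"; returns a dict with "color" (400x640x3 uint8, red, green, blue), "z_map" (400x640 float32, m along the optical axis (not along the pixel's ray), 0 where there is no reading), "mtx" (3x3 intrinsics, pixels), "R" (3x3) and "t" (3): a world point X has camera coordinates R X + t. Camera axes: x right, y down, z forward; pixel columns grow to the right and rows downward; lengths in m; the calibration is good to about 2 mm. A picture is of the moment at which its call begins.
- manip.job_done(): hands the job in; it is judged then, once.
The state is a dict: "time": time; "joint_pos": joint angles; "joint_vel": joint speeds; "joint_efforts": joint torques, N m; "tool_pos": TCP position; "tool_rot": TCP orientation; "contact_force": force on the tool from outside, world axes, zero at the start; "ft_torque": the same for the moment, N m; "gripper_width": opening from 0.0 (shut) to 1.0 (fully open); "grasp_force": force on a finger pad.
Only numpy, scipy, OpenCV 4.12 (cv2) and the standard library are available. Lean on these libraries where they do the work, as an engineer would, in place of code of your own. Each camera call takes 0.05 s, during which the arm holds its last target. There are 200 camera calls.

## Task

Get the bored aluminium plate ready to be measured in the length gauge: push it back so that its long edge lies flat along the fence and its end is hard up against the fixed stop, with the sliding jaw slid up until it touches the plate's other end. Do it all by pushing: do not lift or tip the plate, keep the fingers off the jaw's measuring face, and leave the bushing, caliper, mallet and tape measure where they are.

Things in the scene. Friction and masses are not known exactly. Their poses are not given: they have to be found in the camera images.
- gauge: Bench length gauge, fixed to the bench: dark steel bed, 18 mm thick, its top 18 mm above the bench. Origin on the bench surface; in its own axes the bed runs from x = -135 to +100 mm and y = -190 to +190 mm. Fence on the far side, fixed stop at the +y end, sliding jaw at the -y end. With the plate fully home the plate's centre is at x = 0, y = +65 mm.
- fence_face (a point): Middle of the fence's flat face, at bed height: gauge x = +50 mm, y = 0. The fence is a steel bar along the bed's whole length in y, 16 mm thick, 22 mm high above the bed, white scale on top; its face looks to gauge -x. Axes as the gauge's.
- stop_face (a point): Middle of the fixed stop's face, at bed height: gauge x = +8 mm, y = +130 mm. The stop is a plain steel block 84 mm wide in x (gauge x = -34 to +50 mm), 28 mm thick, 45 mm high above the bed; its face looks to gauge -y. Axes as the gauge's.
- jaw (a joint): Travel of the sliding jaw along the gauge's +y, in m: its measuring face is at gauge y = -0.140 + joint value. It slides with about 3 N of drag, range 0 to 0.25, and stays where it is left; it can push the plate along with it. With the plate home against the fixed stop the jaw touches it at about 0.140.
- jaw_contact (a point): Point on the jaw's measuring face (the face looking to gauge +y), at gauge x = 0, 8 mm above the bed. The jaw is an aluminium block 38 mm thick along y (including the steel face), spanning gauge x = -36 to +95 mm (it bridges the fence), from 1 to 45 mm above the bed. Axes as the gauge's.
- jaw_back (a point): Centre of the jaw's flat outer back (looking to gauge -y), where to push it: at gauge x = 0, 38 mm behind the measuring face, 23 mm above the bed. Axes as the gauge's.
- jaw_pad: The jaw's measuring face: a bright steel facing 4 mm thick over the whole +y side of the jaw, fingers are to keep off it. Origin on the face at gauge x = 0, bed height.
- plate: Aluminium plate, 100 mm (its x) by 130 mm (its y) by 16 mm thick, about 0.5 kg, lying flat on the bed, with a 44 mm bore in the middle and four 11 mm holes near the corners. Origin at the centre of its underside; z up. It starts askew and clear of fence, stop and jaw; its long sides (y) lie within about 17 degrees of the fence.
- bushing: Steel bushing, 34 mm across, 32 mm high, standing on the bed in the near corner at the fixed-stop end. Origin at the centre of its underside.
- mallet: Brass-headed mallet with a wooden handle, 235 mm long, 38 mm high, lying on the bench beyond the fence. Origin on the bench under the middle; handle to its -y.
- tape: Yellow tape measure, 66 by 36 by 62 mm high, standing on the bench beyond the fixed-stop end. Origin at the centre of its underside.
- caliper: Caliper, 230 mm long along its x, 12 mm high, lying on the bench beyond the jaw's end of the gauge. Origin under the middle of its beam.

How it is judged:
By the outcome, as a careful person would: the job done as asked, in the order asked, and still so for the second after the job is handed in, with the robot touching nothing.
It also fails if it takes over 51 s, if anything falls off the work surface, if the arm or the gripper's body presses on something with over 40 N, if the wrist force passes 120 N, or if a joint passes its speed limit or range.

## Working session

There is one attempt and no reset: what is moved stays moved. The work goes in short steps, Python scripts to look and compute and a tool call to move; the robot and the scene stay as the last step left them, time stands still between calls to the robot, and variables do not carry over. Pictures are saved under pics/ and viewed, at most 10 in all, crops included, and the job is handed in when it is done.

Besides the shell and the picture viewer there is one more tool, called after "Request:" by a JSON object that holds its "method" and its "body", one argument or row to a line. arm_command: Moves the arm, as the interface text tells. Shifts and turns lie within -1 to 1; 1 stands for 30 cm of shift or pi/2 rad of turn. Its arguments: {"type":"object","properties":{"rows":{"type":"array"}},"required":["rows"]}

```bash
mkdir -p pics; cat > h.py <<'E'
import numpy as np, cv2
from plant import monitor, vision, manip
def grab(n,save=None):
    f=vision.grab_frame(n)
    if save: cv2.imwrite('pics/'+save,f['color'][:,:,::-1])
    return f
def world(f):
    z=f['z_map'];v,u=np.mgrid[0:400,0:640];K=f['mtx']
    c=np.stack([(u-K[0,2])/K[0,0]*z,(v-K[1,2])/K[1,1]*z,z],-1)
    w=(c-f['t'])@f['R']; w[z==0]=np.nan
    return w
E
python3 - <<'E'
from h import *
s=monitor.state();print(s['time'],s['tool_pos'],s['tool_rot'],s['contact_force'])
for n in('top','scene'):
    f=grab(n,n+'1.png');np.save(n+'w.npy',world(f));np.save(n+'c.npy',f['color']);print(f['mtx'],f['R'],f['t'])
E
```

```text
0.0 [ 0.22458146 -0.58256883  0.23002269] [-1.06170483e-03  9.83138578e-01  1.82858975e-01 -6.79913146e-05] [ 0.3112863  -0.8062565   0.52699403]
[[502.06844639   0.         326.09103591]
 [  0.         502.06844639 201.40617913]
 [  0.           0.           1.        ]] [[ 0.02432802 -0.99960643 -0.01396879]
 [-0.99408899 -0.02271014 -0.10616648]
 [ 0.10580746  0.01646904 -0.99425025]] [9.99965357e-04 6.62586447e-01 1.35913825e+00]
[[470.66692175   0.         326.52575995]
 [  0.         470.66692175 206.91192783]
 [  0.           0.           1.        ]] [[ 0.77130114  0.6363649   0.01158739]
 [ 0.46248479 -0.54785765 -0.69710818]
 [-0.43726694  0.54303932 -0.71687232]] [-0.51494106 -0.23534813  1.34710399]
```

View pics/top1.png

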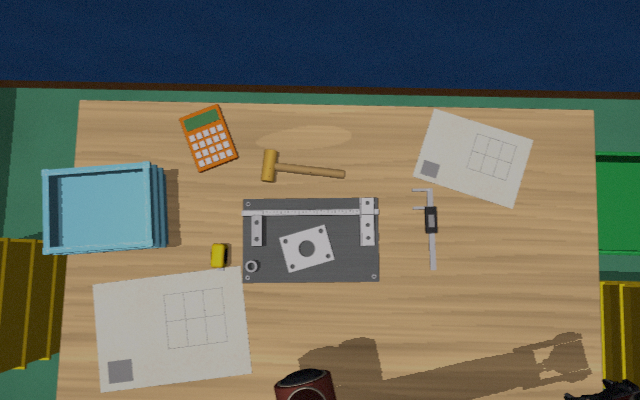

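View pics/scene1.png

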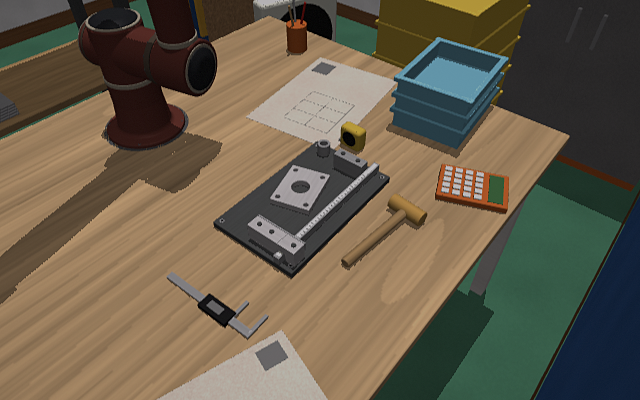

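The top view shows the bed at about columns 242–379, rows 198–282. The stop is at the left (257,228), the jaw at the right (367,222), the askew plate at (307,249) and the bushing at (251,266). The scene view agrees.

```bash
cat >> h.py <<'E'
def rect(p):
    return cv2.minAreaRect((p[:,:2]*1000).astype(np.float32))
def toG(p,g): # world xy -> gauge xy
    c,s=np.cos(g[2]),np.sin(g[2]); d=p[...,:2]-np.array(g[:2]); return np.stack([c*d[...,0]+s*d[...,1],-s*d[...,0]+c*d[...,1]],-1)
def fromG(p,g):
    c,s=np.cos(g[2]),np.sin(g[2]); p=np.asarray(p); return np.stack([g[0]+c*p[...,0]-s*p[...,1],g[1]+s*p[...,0]+c*p[...,1]],-1)
E
python3 - <<'E'
from h import *
w=np.load('topw.npy');c=np.load('topc.npy').astype(int)
print('bench z',np.nanmedian(w[300:310,330:400,2]),'bed z',np.nanmedian(w[270:278,290:340,2]),'plate z',np.nanmedian(w[255:262,315:325,2]),'jaw',np.nanmedian(w[200:240,364:370,2]),'stop',np.nanmedian(w[222:240,254:260,2]))
reg=np.zeros((400,640),bool);reg[190:290,236:386]=1
dark=reg&(c.max(2)<95)
m=reg&((w[...,2]>.010)|dark)&(w[...,2]<.07)
m=cv2.morphologyEx(m.astype(np.uint8),cv2.MORPH_OPEN,np.ones((3,3)))>0
print('bed',rect(w[m]))
pl=np.zeros_like(reg);pl[218:276,272:342]=1
p=pl&(c.min(2)>110)&(abs(w[...,2]-.034)<.012)
p=cv2.morphologyEx(p.astype(np.uint8),cv2.MORPH_OPEN,np.ones((3,3)))>0
print('plate',rect(w[p]),p.sum())
hi=reg&(w[...,2]>.055)&(w[...,2]<.072)
n,l,st,ce=cv2.connectedComponentsWithStats(hi.astype(np.uint8))
for i in range(1,n):
    if st[i,4]>30: print(st[i],rect(w[l==i]))
E
```

```text
bench z -0.0012266613970475198 bed z 0.017184289928291536 plate z 0.03267347596867429 jaw 0.06236765577495677 stop 0.06210687233566926
bed ((556.2872314453125, 58.16868591308594), (235.3594207763672, 380.8766174316406), 1.9457428455352783)
plate ((531.4403686523438, 67.42718505859375), (100.17747497558594, 131.20477294921875), 17.923084259033203) 1422
[360 198  15  48 675] ((607.9677734375, -95.90027618408203), (128.46688842773438, 38.22186279296875), 1.9331769943237305)
[252 215  11  31 330] ((577.3789672851562, 202.09976196289062), (81.97225189208984, 28.18901252746582), 2.533480644226074)
```

Measured sizes match the given ones. Gauge origin is about (0.574, 0.059) at yaw 1.95°, and the plate is at gauge (-42, 10), turned +16°. Now I'll move over the near side.

Request:
{"method": "arm_command", "body": {
  "rows": [
    [40,[0.1,0.3,0],[0,0,-0.07]],
    [40,[0.2,0.6,0],[0,0,-0.14]],
    [40,[0.33,1,0],[0,0,-0.212]],
    [40,[0.33,1,0],[0,0,-0.212]],
    [40,[0.33,1,0],[0,0,-0.212]],
    [40,[0.33,1,0],[0,0,-0.212]],
    [40,[0.33,1,0],[0,0,-0.212]],
    [40,[0.33,1,0],[0,0,-0.212]],
    [40,[0.33,1,0],[0,0,-0.212]],
    [40,[0.33,1,0],[0,0,-0.212]]
  ]
}}

```text
time: 0.93
tool_pos: [0.324, -0.2821, 0.231]
tool_rot: [0.0, 1.0, 0.019, -0.0]
contact_force: [1.2, 0.0, 0.5]
gripper_width: 0.469
grasp_force: 0.0
```

Request:
{"method": "arm_command", "body": {
  "rows": [
    [40,[0.36,1,0],[0,0,0]],
    [40,[0.36,1,0],[0,0,0]],
    [40,[0.36,1,0],[0,0,0]],
    [40,[0.36,1,0],[0,0,0]],
    [40,[0.36,1,0],[0,0,0]],
    [40,[0.36,1,0],[0,0,0]],
    [40,[0.36,1,0],[0,0,0]],
    [40,[0.36,1,0],[0,0,0]],
    [40,[0.36,1,0],[0,0,0]],
    [40,[0.36,1,0],[0,0,0]]
  ]
}}

```text
time: 1.77
tool_pos: [0.4321, 0.017, 0.2309]
tool_rot: [0.0, 1.0, 0.018, -0.001]
contact_force: [0.3, 0.3, 0.1]
gripper_width: 0.466
grasp_force: 0.0
```

```bash
cat >> h.py <<'E'
G=(.5738,.0588,np.deg2rad(1.95))
def tcp():
    s=monitor.state();q=s['tool_rot'];p=s['tool_pos']
    print('t',round(s['time'],2),'tcp',p.round(4),'gauge mm',(toG(p,G)*1000).round(1),'yaw-g',round(np.rad2deg(2*np.arctan2(q[2],q[1]))-1.95,2),'F',np.round(s['contact_force'],1))
    return p
def go(x,y,z): # units needed to reach gauge mm
    p=tcp();t=fromG(np.array([x,y])/1000,G);print('units',((np.r_[t,z/1000]-p)/.3).round(3))
E
python3 - <<'E'
from h import *
import h
go(-140,8,20)
w=np.load('topw.npy');print('bushing',toG(w[265,251],G),w[265,251,2],monitor.state()['gripper_width'])
E
```

```text
t 1.77 tcp [0.4321 0.017  0.2309] gauge mm [-143.   -36.9] yaw-g 0.15 F [0.3 0.3 0.1]
units [ 0.005  0.15  -0.703]
bushing [-0.08650715  0.16541234] 0.018923762469169544 0.4656146822867258
```

Request:
{"method": "arm_command", "body": {
  "rows": [
    [40,[0.005,0.08,-0.1],[0,0,0]],
    [40,[0.005,0.15,-0.2],[0,0,0]],
    [40,[0.005,0.15,-0.3],[0,0,0]],
    [40,[0.005,0.15,-0.4],[0,0,0]],
    [40,[0.005,0.15,-0.5],[0,0,0]],
    [40,[0.005,0.15,-0.58],[0,0,0]],
    [40,[0.005,0.15,-0.64],[0,0,0]],
    [40,[0.005,0.15,-0.68],[0,0,0]],
    [40,[0.005,0.15,-0.7],[0,0,0]],
    [40,[0.005,0.15,-0.7],[0,0,0]]
  ]
}}

```text
time: 2.6
tool_pos: [0.4321, 0.0603, 0.0197]
tool_rot: [0.0, 1.0, 0.016, -0.002]
contact_force: [0.5, -0.4, -0.3]
gripper_width: 0.469
grasp_force: 0.0
```

```bash
python3 - <<'E'
from h import *
go(-66,8,20)
f=grab('top','top2.png');cv2.imwrite('pics/top2.png',cv2.resize(f['color'][170:310,220:400,::-1],None,fx=4,fy=4))
E
```

```text
t 2.6 tcp [0.4321 0.0603 0.0197] gauge mm [-141.6    6.3] yaw-g -0.11 F [ 0.5 -0.4 -0.3]
units [0.252 0.014 0.001]
```

View pics/top2.png

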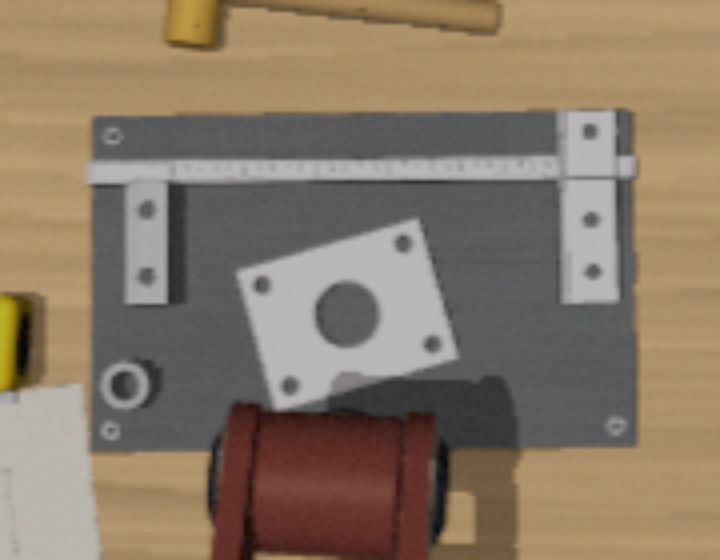

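The crop shows the plate untouched, bushing at (126,384), jaw and stop clear, and the tool in front of the plate's near edge. Pushing toward the fence.

Request:
{"method": "arm_command", "body": {
  "rows": [
    [40,[0.02,0.001,0],[0,0,0]],
    [40,[0.04,0.002,0],[0,0,0]],
    [40,[0.06,0.003,0],[0,0,0]],
    [40,[0.08,0.004,0],[0,0,0]],
    [40,[0.1,0.005,0],[0,0,0]],
    [40,[0.12,0.006,0],[0,0,0]],
    [40,[0.14,0.007,0],[0,0,0]],
    [40,[0.16,0.008,0],[0,0,0]],
    [40,[0.18,0.009,0],[0,0,0]],
    [40,[0.2,0.01,0],[0,0,0]],
    [40,[0.22,0.011,0],[0,0,0]],
    [40,[0.235,0.012,0],[0,0,0]]
  ]
}}

```text
time: 3.65
tool_pos: [0.5045, 0.0654, 0.0212]
tool_rot: [0.0, 1.0, 0.017, 0.0]
contact_force: [-1.0, 0.6, -0.4]
gripper_width: 0.472
grasp_force: 0.8
```

```bash
cat >> h.py <<'E'
def look(save=None):
    f=grab('top');w=world(f);c=f['color'].astype(int)
    if save: cv2.imwrite('pics/'+save,cv2.resize(f['color'][170:310,220:400,::-1],None,fx=4,fy=4))
    g=toG(w,G)*1000
    p=(c.min(2)>100)&(c.max(2)-c.min(2)<40)&(abs(w[...,2]-.033)<.005)&(g[...,0]<49)&(g[...,0]>-125)&(abs(g[...,1])<128)
    p=cv2.morphologyEx(p.astype(np.uint8),cv2.MORPH_OPEN,np.ones((3,3)))
    n,l,st,ce=cv2.connectedComponentsWithStats(p);i=1+np.argmax(st[1:,4])
    q=g[l==i];r=cv2.minAreaRect(q.astype(np.float32));print('plate gauge',np.round(r[0],1),np.round(r[1],1),round(r[2],2),'ext',q.min(0).round(1),q.max(0).round(1),st[i,4])
    h=(w[...,2]>.055)&(w[...,2]<.072)&(g[...,0]>-40)&(g[...,0]<97)&(g[...,1]<100)&(g[...,1]>-200)
    q=g[h];
    if len(q)>50: print('jaw y',np.percentile(q[:,1],[1,50,99]).round(1))
E
python3 - <<'E'
from h import *
tcp();look()
E
```

```text
t 3.65 tcp [0.5045 0.0654 0.0212] gauge mm [-69.   9.] yaw-g 0.04 F [-1.   0.6 -0.4]
plate gauge [11.9  0. ] [127.8  72. ] 88.53 ext [-25.4 -63.6] [47.1 64.3] 583
jaw y [-174.4 -155.5 -136.9]
```

Request:
{"method": "arm_command", "body": {
  "rows": [
    [40,[0.01,0,0],[0,0,0]],
    [40,[0.018,0.001,0],[0,0,0]],
    [40,[0.024,0.001,0],[0,0,0]],
    [40,[0.028,0.001,0],[0,0,0]],
    [40,[0.03,0.001,0],[0,0,0]],
    [40,[0.03,0.001,0],[0,0,0]]
  ]
}}

```text
time: 4.2
tool_pos: [0.5109, 0.0659, 0.021]
tool_rot: [-0.0, 1.0, 0.017, -0.002]
contact_force: [-8.4, 1.3, 5.9]
gripper_width: 0.468
grasp_force: 4.2
```

```bash
python3 - <<'E'
from h import *
tcp();look()
E
```

```text
t 4.2 tcp [0.5109 0.0659 0.021 ] gauge mm [-62.6   9.3] yaw-g 0.04 F [-8.4  1.3  5.9]
plate gauge [15.9 -2.9] [134.2  66.6] 80.88 ext [-25.4 -66.5] [47.8 61.4] 661
jaw y [-174.3 -155.4 -136.8]
```

Request:
{"method": "arm_command", "body": {
  "rows": [
    [40,[0.005,0,0],[0,0,0]],
    [40,[0.01,0,0],[0,0,0]],
    [40,[0.01,0,0],[0,0,0]],
    [40,[0.01,0,0],[0,0,0]]
  ]
}}

```text
time: 4.58
tool_pos: [0.511, 0.0658, 0.0203]
tool_rot: [0.0, 1.0, 0.017, -0.006]
contact_force: [-16.9, -0.2, 11.8]
gripper_width: 0.47
grasp_force: 8.8
```

Request:
{"method": "arm_command", "body": {
  "rows": [
    [40,[-0.02,0,0],[0,0,0]],
    [40,[-0.08,-0.002,0],[0,0,0]],
    [20,[-0.15,-0.004,0.05],[0,0,0]],
    [0,[-0.25,-0.1,0.17],[0,0,0]],
    [0,[-0.25,-0.2,0.25],[0,0,0]],
    [0,[-0.25,-0.3,0.25],[0,0,0]],
    [0,[-0.25,-0.4,0.25],[0,0,0]],
    [0,[-0.25,-0.4,0.25],[0,0,0]],
    [0,[-0.25,-0.4,0.25],[0,0,0]]
  ]
}}

```text
time: 5.33
tool_pos: [0.4415, -0.0558, 0.0972]
tool_rot: [0.001, 1.0, 0.016, 0.002]
contact_force: [0.7, 0.6, -0.9]
gripper_width: 0.002
grasp_force: 0.0
```

```bash
python3 - <<'E'
from h import *
look('top3.png');go(0,-100,90)
E
```

```text
plate gauge [-1.1 -2.2] [127.9  97. ] 89.45 ext [-50.1 -66.5] [47.8 61.5] 1152
jaw y [-174.3 -155.4 -136.9]
t 5.38 tcp [ 0.4411 -0.0548  0.0966] gauge mm [-136.5 -109. ] yaw-g -0.05 F [-0.3  0.4  0.2]
units [ 0.454  0.045 -0.022]
```

View pics/top3.png

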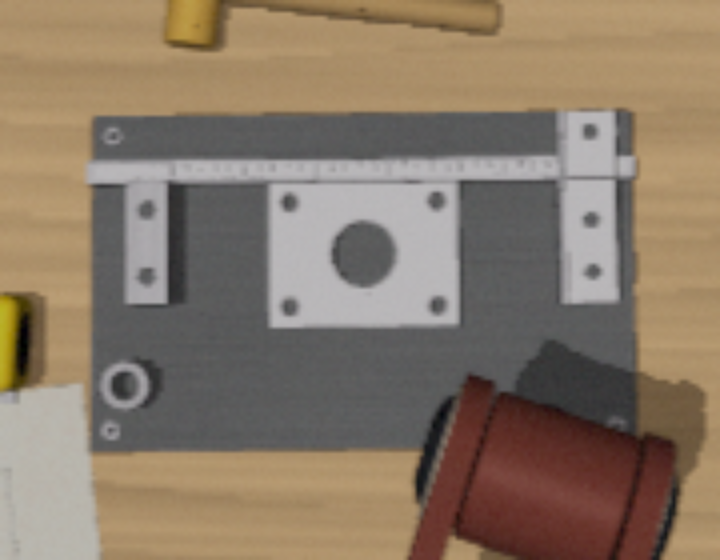

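The plate edge now lies flush along the fence, at crop x 268–460, y 183–327. Next I'll go down between the plate and the jaw, at gauge (0, -102).

Request:
{"method": "arm_command", "body": {
  "rows": [
    [0,[0.12,0.01,0],[0,0,0]],
    [0,[0.24,0.02,0],[0,0,0]],
    [0,[0.36,0.03,0],[0,0,0]],
    [0,[0.45,0.04,0],[0,0,0]],
    [0,[0.455,0.04,0],[0,0,0]],
    [0,[0.455,0.04,0],[0,0,0]],
    [0,[0.455,0.04,-0.08],[0,0,0]],
    [0,[0.455,0.04,-0.15],[0,0,0]],
    [0,[0.455,0.04,-0.21],[0,0,0]],
    [0,[0.455,0.04,-0.243],[0,0,0]],
    [0,[0.455,0.04,-0.243],[0,0,0]]
  ]
}}

```text
time: 6.3
tool_pos: [0.5739, -0.0412, 0.0202]
tool_rot: [-0.001, 1.0, 0.018, -0.003]
contact_force: [-0.2, 0.0, 0.9]
gripper_width: 0.0
grasp_force: 0.0
```

```bash
python3 - <<'E'
from h import *
go(1,-18,23.5)
E
```

```text
t 6.3 tcp [ 0.5739 -0.0412  0.0202] gauge mm [ -3.3 -99.9] yaw-g 0.08 F [-0.2  0.   0.9]
units [0.005 0.273 0.011]
```

Request:
{"method": "arm_command", "body": {
  "rows": [
    [0,[0.01,0.01,0.008],[0,0,0]],
    [0,[0.012,0.03,0.008],[0,0,0]],
    [0,[0.012,0.055,0.008],[0,0,0]],
    [0,[0.011,0.08,0.008],[0,0,0]],
    [0,[0.01,0.105,0.008],[0,0,0]],
    [0,[0.009,0.13,0.008],[0,0,0]],
    [0,[0.009,0.155,0.008],[0,0,0]],
    [0,[0.008,0.18,0.008],[0,0,0]],
    [0,[0.007,0.205,0.008],[0,0,0]],
    [0,[0.006,0.23,0.008],[0,0,0]],
    [0,[0.005,0.25,0.008],[0,0,0]],
    [0,[0.005,0.262,0.008],[0,0,0]]
  ]
}}

```text
time: 7.3
tool_pos: [0.5799, 0.0363, 0.0275]
tool_rot: [0.001, 1.0, 0.018, 0.001]
contact_force: [-1.2, -5.4, 6.1]
gripper_width: -0.001
grasp_force: 5.6
```

```bash
python3 - <<'E'
from h import *
go(0,-10,23.5);look()
E
```

```text
t 7.3 tcp [0.5799 0.0363 0.0275] gauge mm [  5.4 -22.7] yaw-g 0.1 F [-1.2 -5.4  6.1]
units [-0.019  0.042 -0.013]
plate gauge [-6.  91.6] [39.4 85.5] 89.81 ext [-48.8  71.8] [ 36.7 111.3] 315
jaw y [-174.3 -155.6 -136.8]
```

Request:
{"method": "arm_command", "body": {
  "rows": [
    [0,[-0.002,0.008,-0.003],[0,0,0]],
    [0,[-0.003,0.016,-0.005],[0,0,0]],
    [0,[-0.004,0.022,-0.006],[0,0,0]],
    [0,[-0.005,0.027,-0.006],[0,0,0]],
    [0,[-0.005,0.03,-0.006],[0,0,0]],
    [0,[-0.005,0.03,-0.006],[0,0,0]]
  ]
}}

```text
time: 7.85
tool_pos: [0.5797, 0.0437, 0.0275]
tool_rot: [0.002, 1.0, 0.018, 0.002]
contact_force: [-1.8, -8.4, 12.6]
gripper_width: 0.001
grasp_force: 8.0
```

Request:
{"method": "arm_command", "body": {
  "rows": [
    [0,[0,0.006,0],[0,0,0]],
    [0,[0,0.01,0],[0,0,0]],
    [0,[0,0.012,0],[0,0,0]],
    [0,[0,0.012,0],[0,0,0]],
    [0,[0,0.012,0],[0,0,0]]
  ]
}}

```text
time: 8.27
tool_pos: [0.5796, 0.0471, 0.0275]
tool_rot: [0.002, 1.0, 0.018, 0.002]
contact_force: [-2.6, -10.0, 13.0]
gripper_width: 0.001
grasp_force: 8.4
```

```bash
python3 - <<'E'
from h import *
tcp();look()
E
```

```text
t 8.27 tcp [0.5796 0.0471 0.0275] gauge mm [  5.4 -11.9] yaw-g 0.09 F [ -2.6 -10.   13. ]
plate gauge [  1.2 102.8] [95.2 38.7] 1.91 ext [-46.   83.1] [ 48.5 122.8] 299
jaw y [-174.3 -155.4 -136.7]
```

```bash
python3 - <<'E'
from h import *
f=grab('scene');cv2.imwrite('pics/s2.png',cv2.resize(f['color'][130:280,210:400,::-1],None,fx=4,fy=4))
E
```

```text
(no output)
```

View pics/s2.png

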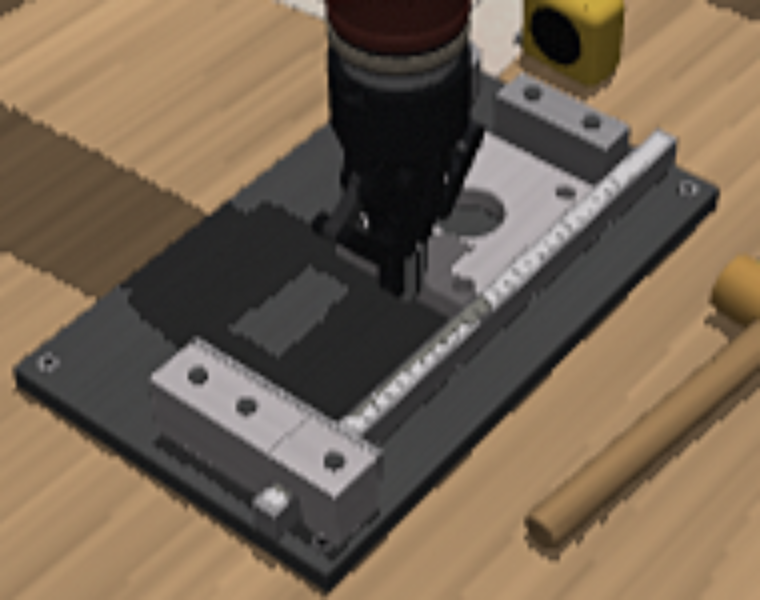

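The view shows the closed fingers against the plate's end with a small gap still at the stop. They have ridden up a little, so I'll back off, lower and push again.

Request:
{"method": "arm_command", "body": {
  "rows": [
    [0,[0,-0.03,0],[0,0,0]],
    [0,[0,-0.08,0],[0,0,0]],
    [0,[-0.015,-0.1,0],[0,0,0]],
    [0,[-0.015,-0.1,0],[0,0,0]],
    [0,[-0.015,-0.1,0],[0,0,0]]
  ]
}}

```text
time: 8.78
tool_pos: [0.5718, 0.0195, 0.0233]
tool_rot: [-0.0, 1.0, 0.017, -0.001]
contact_force: [-0.4, 0.4, 0.8]
gripper_width: -0.001
grasp_force: 0.0
```

```bash
python3 - <<'E'
from h import *
go(0,-30,21);look()
E
```

```text
t 8.78 tcp [0.5718 0.0195 0.0233] gauge mm [ -3.4 -39.2] yaw-g 0.01 F [-0.4  0.4  0.8]
units [ 0.01   0.031 -0.008]
plate gauge [-0.2 85.1] [75.6 97. ] 89.43 ext [-49.   46.9] [ 48.2 122.7] 534
jaw y [-174.3 -155.4 -136.9]
```

Request:
{"method": "arm_command", "body": {
  "rows": [
    [0,[0.008,0.02,-0.007],[0,0,0]],
    [0,[0.01,0.04,-0.007],[0,0,0]],
    [0,[0.01,0.06,-0.007],[0,0,0]],
    [0,[0.009,0.08,-0.007],[0,0,0]],
    [0,[0.009,0.092,-0.007],[0,0,0]],
    [0,[0.008,0.102,-0.007],[0,0,0]],
    [0,[0.008,0.11,-0.007],[0,0,0]],
    [0,[0.008,0.116,-0.007],[0,0,0]],
    [0,[0.007,0.12,-0.007],[0,0,0]],
    [0,[0.007,0.12,-0.007],[0,0,0]]
  ]
}}

```text
time: 9.67
tool_pos: [0.5752, 0.0463, 0.0221]
tool_rot: [0.009, 1.0, 0.019, -0.0]
contact_force: [0.1, -32.8, -1.2]
gripper_width: 0.0
grasp_force: 16.0
```

```bash
python3 - <<'E'
from h import *
tcp();look()
E
```

```text
t 9.67 tcp [0.5752 0.0463 0.0221] gauge mm [  1.  -12.5] yaw-g 0.2 F [  0.1 -32.8  -1.2]
plate gauge [ -0.2 108.1] [96.9 39.4] 0.25 ext [-48.6  88.3] [ 48.3 128. ] 329
jaw y [-174.3 -155.5 -136.8]
```

Force jumped to 33 N and the end is at the stop. Back off, lift, and go round behind the jaw.

Request:
{"method": "arm_command", "body": {
  "rows": [
    [0,[0,-0.03,0],[0,0,0]],
    [0,[0,-0.1,0],[0,0,0]],
    [0,[0,-0.1,0.1],[0,0,0]],
    [0,[0,-0.1,0.22],[0,0,0]],
    [0,[0,-0.1,0.3],[0,0,0]],
    [0,[0,-0.2,0.3],[0,0,0]],
    [0,[0.01,-0.32,0.3],[0,0,0]],
    [0,[0.01,-0.45,0.3],[0,0,0]],
    [0,[0.02,-0.57,0.3],[0,0,0]],
    [0,[0.022,-0.67,0.3],[0,0,0]],
    [0,[0.022,-0.67,0.3],[0,0,0]],
    [0,[0.022,-0.67,0.3],[0,0,0]]
  ]
}}

```text
time: 10.72
tool_pos: [0.5815, -0.1469, 0.1119]
tool_rot: [-0.0, 1.0, 0.016, 0.0]
contact_force: [-0.3, -0.9, -0.7]
gripper_width: 0.004
grasp_force: 0.0
```

```bash
python3 - <<'E'
from h import *
go(0,-208,33);look('top4.png')
E
```

```text
t 10.72 tcp [ 0.5815 -0.1469  0.1119] gauge mm [   0.7 -205.8] yaw-g -0.1 F [-0.3 -0.9 -0.7]
units [-0.002 -0.007 -0.263]
plate gauge [-0.4 64. ] [128.2  97.1] 89.43 ext [-49.5  -0.3] [ 48.7 128. ] 1048
jaw y [-173.  -149.3 -136.8]
```

View pics/top4.png

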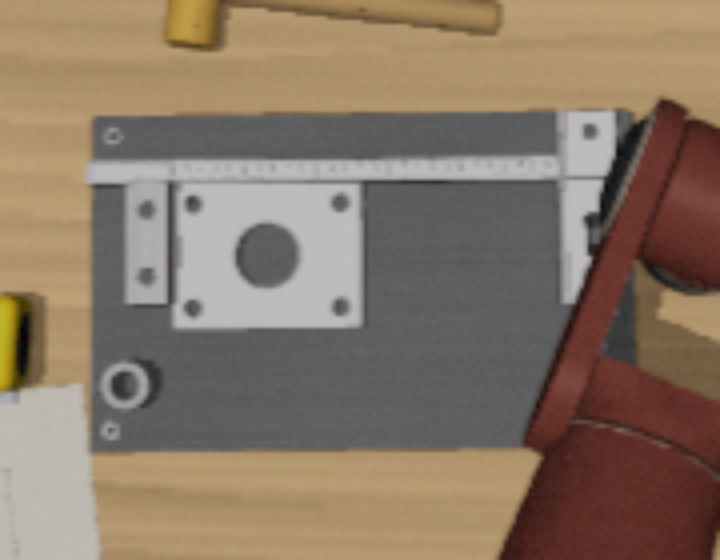

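The plate is home against fence and stop (crop x 172–363, y 183–327). Now lower behind the jaw and push it up.

Request:
{"method": "arm_command", "body": {
  "rows": [
    [0,[-0.002,-0.015,-0.08],[0,0,0]],
    [0,[-0.002,-0.015,-0.16],[0,0,0]],
    [0,[-0.002,-0.015,-0.23],[0,0,0]],
    [0,[-0.002,-0.015,-0.26],[0,0,0]],
    [0,[-0.002,-0.015,-0.26],[0,0,0]],
    [0,[-0.002,0.01,-0.26],[0,0,0]],
    [0,[-0.003,0.035,-0.26],[0,0,0]],
    [0,[-0.004,0.06,-0.26],[0,0,0]],
    [0,[-0.005,0.085,-0.26],[0,0,0]],
    [0,[-0.006,0.11,-0.26],[0,0,0]],
    [0,[-0.007,0.14,-0.26],[0,0,0]],
    [0,[-0.008,0.17,-0.26],[0,0,0]]
  ]
}}

```text
time: 11.77
tool_pos: [0.5801, -0.0947, 0.0352]
tool_rot: [0.001, 1.0, 0.017, 0.001]
contact_force: [0.5, -3.9, 1.8]
gripper_width: 0.002
grasp_force: 1.7
```

```bash
python3 - <<'E'
from h import *
go(0,-55,33);look()
E
```

```text
t 11.77 tcp [ 0.5801 -0.0947  0.0352] gauge mm [   1.1 -153.7] yaw-g 0.04 F [ 0.5 -3.9  1.8]
units [-0.015  0.329 -0.007]
plate gauge [-0.7 39.1] [78.1 97. ] 89.42 ext [-49.5  -0.2] [48.2 77.9] 558
jaw y [-138.6 -117.1 -102.1]
```

Request:
{"method": "arm_command", "body": {
  "rows": [
    [0,[-0.001,0.025,0],[0,0,0]],
    [0,[-0.003,0.05,0],[0,0,0]],
    [0,[-0.004,0.077,0],[0,0,0]],
    [0,[-0.005,0.104,0],[0,0,0]],
    [0,[-0.006,0.131,0],[0,0,0]],
    [0,[-0.007,0.158,0],[0,0,0]],
    [0,[-0.008,0.185,0],[0,0,0]],
    [0,[-0.01,0.212,0],[0,0,0]],
    [0,[-0.011,0.24,0],[0,0,0]],
    [0,[-0.012,0.265,0],[0,0,0]],
    [0,[-0.013,0.285,0],[0,0,0]],
    [0,[-0.013,0.295,0],[0,0,0]]
  ]
}}

```text
time: 12.82
tool_pos: [0.5747, -0.0056, 0.0337]
tool_rot: [-0.0, 1.0, 0.018, -0.0]
contact_force: [1.5, -2.9, 0.4]
gripper_width: 0.003
grasp_force: 1.6
```

Request:
{"method": "arm_command", "body": {
  "rows": [
    [0,[0,0.007,0],[0,0,0]],
    [0,[0,0.014,0],[0,0,0]],
    [0,[-0.001,0.021,0],[0,0,0]],
    [0,[-0.001,0.027,0],[0,0,0]],
    [0,[-0.001,0.032,0],[0,0,0]],
    [0,[-0.001,0.035,0],[0,0,0]],
    [0,[-0.001,0.035,0],[0,0,0]],
    [0,[-0.001,0.035,0],[0,0,0]]
  ]
}}

```text
time: 13.48
tool_pos: [0.5744, 0.0041, 0.0337]
tool_rot: [-0.0, 1.0, 0.017, -0.0]
contact_force: [-0.6, -1.0, 0.1]
gripper_width: -0.001
grasp_force: 0.9
```

```bash
python3 - <<'E'
from h import *
go(0,-51,33);look()
E
```

```text
t 13.48 tcp [0.5744 0.0041 0.0337] gauge mm [ -1.3 -54.7] yaw-g 0.04 F [-0.6 -1.   0.1]
units [ 0.004  0.012 -0.002]
plate gauge [ 1.2 79.3] [97.7 94.2] 89.72 ext [-45.8  30.3] [ 48.4 128. ] 544
jaw y [-39.9 -22.9  -3.6]
```

Request:
{"method": "arm_command", "body": {
  "rows": [
    [0,[0,0.006,0],[0,0,0]],
    [0,[0,0.011,0],[0,0,0]],
    [0,[0,0.016,0],[0,0,0]],
    [0,[0,0.02,0],[0,0,0]],
    [0,[0,0.022,0],[0,0,0]],
    [0,[0,0.022,0],[0,0,0]],
    [0,[0,0.022,0],[0,0,0]]
  ]
}}

```text
time: 14.12
tool_pos: [0.5743, 0.007, 0.0338]
tool_rot: [0.003, 1.0, 0.018, -0.001]
contact_force: [-2.7, -15.9, 0.9]
gripper_width: -0.003
grasp_force: 7.6
```

```bash
python3 - <<'E'
from h import *
tcp();look()
E
```

```text
t 14.12 tcp [0.5743 0.007  0.0338] gauge mm [ -1.2 -51.7] yaw-g 0.08 F [ -2.7 -15.9   0.9]
plate gauge [-0.2 82.2] [92.3 97.1] 89.45 ext [-49.1  36.1] [ 48.7 128. ] 580
jaw y [-37.1 -19.7  -1.1]
```

Request:
{"method": "arm_command", "body": {
  "rows": [
    [0,[0,0.006,0],[0,0,0]],
    [0,[0,0.006,0],[0,0,0]],
    [0,[0,0,0],[0,0,0]],
    [0,[0,-0.02,0],[0,0,0]],
    [0,[0,-0.07,0],[0,0,0]],
    [0,[0,-0.1,0],[0,0,0]],
    [0,[0,-0.1,0.08],[0,0,0]],
    [0,[0,-0.12,0.2],[0,0,0]],
    [0,[-0.1,-0.2,0.3],[0,0,0]],
    [0,[-0.2,-0.3,0.35],[0,0,0]],
    [0,[-0.3,-0.4,0.35],[0,0,0]],
    [0,[-0.4,-0.5,0.35],[0,0,0]]
  ]
}}

```text
time: 15.17
tool_pos: [0.4629, -0.1324, 0.141]
tool_rot: [0.0, 1.0, 0.018, 0.002]
contact_force: [0.6, -0.4, 0.7]
gripper_width: -0.002
grasp_force: 0.0
```

Request:
{"method": "arm_command", "body": {
  "rows": [
    [0,[-0.1,-0.1,0],[0,0,0]],
    [0,[-0.15,-0.2,0],[0,0,0]],
    [0,[-0.15,-0.3,0],[0,0,0]],
    [0,[-0.15,-0.3,0],[0,0,0]],
    [0,[-0.15,-0.3,0],[0,0,0]]
  ]
}}

```text
time: 15.58
tool_pos: [0.4176, -0.2224, 0.1389]
tool_rot: [-0.0, 1.0, 0.016, 0.001]
contact_force: [1.1, 0.2, -0.4]
gripper_width: -0.003
grasp_force: 0.0
```

```bash
python3 - <<'E'
from h import *
tcp();look()
f=grab('top');cv2.imwrite('pics/top5.png',cv2.resize(f['color'][185:290,236:386,::-1],None,fx=5,fy=5,interpolation=cv2.INTER_NEAREST))
f=grab('scene');cv2.imwrite('pics/s3.png',cv2.resize(f['color'][130:280,210:400,::-1],None,fx=4,fy=4))
E
```

```text
t 15.58 tcp [ 0.4176 -0.2224  0.1389] gauge mm [-165.7 -275.7] yaw-g -0.12 F [ 1.1  0.2 -0.4]
plate gauge [-0.4 64.1] [128.   97.1] 89.43 ext [-49.5   0.4] [ 48.4 127.9] 1069
jaw y [-37.  -19.9  -1. ]
```

View pics/top5.png

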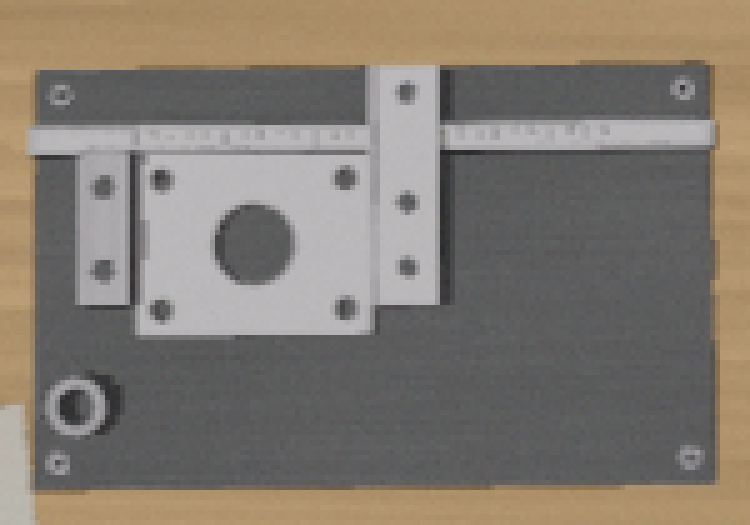

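View pics/s3.png

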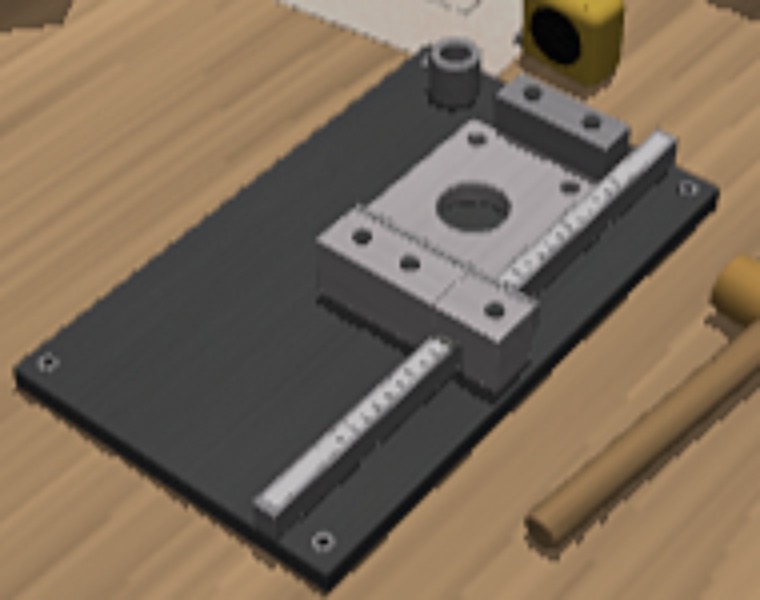

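Both views show the plate flush along the fence (crop top edge y≈153), its end at the stop (x≈135) and the jaw touching its other end (x≈374). The bushing and mallet are where they were, and the arm is clear.

```bash
python3 -c "
from plant import manip
print(manip.job_done())"
```

```text
the job is handed in; nothing more can be done
None
```

The job is handed in at about 16 s: the plate was pushed flat along the fence, then hard against the fixed stop, then the jaw was slid up to touch its other end, all by pushing, with the fingers off the jaw's measuring face and the other items not touched.

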